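Index and lock the filter wheel

TASK

Push on the spokes of the four-station filter wheel to turn it, either way round, until the spoke beside the one open (uncapped) station points straight at the fixed index pointer. Then push the small clamp lever beside the wheel all the way over against its stop pin to lock the setting, leaving the wheel as set. Pick nothing up, and leave the loose things around the fixture where they stand.

Things in the scene. Friction and masses are not known exactly. Their poses are not given: they have to be found in the camera images.
- turret: Fixed filter-wheel fixture: dark T-shaped base plate, 10 mm thick. Origin on the table directly under the wheel's vertical axle; x axis points from axle to index pointer, z up. Clamp pivot at local (0, -135) mm. Highest part 72 mm. Under the spokes nothing is above 28 mm except the pedestal (32 mm radius about the axle).
- wheel (a joint): Wheel angle about its vertical axle, rad, counter-clockwise from above: the angle of the open station's spoke from the fixture's x axis. 0 or any whole turn = that spoke at the pointer. Turns 2 turns or more either way, no detents, friction 0.12 N m, stays put. Plate 72 mm square, corners at radius 51 mm, z 45 to 55 mm; corner stations: three with raised 25 mm round caps, one open 21 mm hole.
- open_spoke_tip (a point): Outer end of the open station's spoke, 100 mm from the axle, turning with the wheel. The four spokes are alike, 90 degrees apart, one radially out from each corner station: round steel bars of 8 mm diameter, centre height 53 mm, from radius 44 mm to a 13 mm ball that ends at radius 100 mm.
- pointer_tip (a point): Tip of the fixed index pointer, 108 mm from the axle, height 53 mm: a steel cone on a post (14 mm diameter, 62 mm high) that stands 130 mm from the axle.
- clamp (a joint): Clamp lever angle about its vertical pivot, rad, growing counter-clockwise from above: 0 = lever points along the fixture's (-1, -1) direction, unlocked; 1.4 = against its stop pin, locked. Starts between 0 and 0.3. Friction 0.08 N m, no spring, stays where left. Pivot hub 26 mm diameter, up to height 65 mm; the stop pin stands 26 mm from the pivot, up to height 58 mm.
- clamp_ball (a point): Centre of the black 16 mm ball on the end of the clamp lever, 60 mm from the pivot, height 53 mm, moving with the lever. The lever arm is a level 9 mm round steel bar from the hub to the ball.
- vial_green: Loose bystander: small white vial with a screw cap, 22 mm diameter, 45 mm high, upright. Origin at the centre of its underside.
- tape_ring: Loose bystander: roll of tape lying flat, 60 mm diameter, 20 mm high. Origin at the centre of its underside.
- kin_mount: Loose bystander: black square mirror mount, 38 x 48 x 48 mm. Origin at the centre of its underside.
- short_post: Loose bystander: short steel post standing upright, 13 mm diameter, 56 mm high. Origin at the centre of its underside.

How it is judged:
By the outcome, as a careful person would: the job done as asked, in the order asked, and still so for the second after the job is handed in, with the robot touching nothing.
It also fails if it takes over 61 s, if anything falls off the work surface, if the arm or the gripper's body presses on something with over 40 N, if the wrist force passes 120 N, or if a joint passes its speed limit or range.

ROBOT

A 6-joint arm with a two-finger parallel gripper is mounted at the origin on a cart in front of the work surface, level with it; the furniture and walls round the work are solid. World frame = base frame: x ahead of the robot, y to its left, z up, the work surface at z = 0. Lengths are in m, angles in rad, forces in N, time in s.
With the tool pointing down it reaches from about 0.3 to 0.775 m from the base axis. Payload 14.6 kg.
Tool frame: the origin (TCP) lies at the very end of the fingers, on their centre line; the grasp point (between the pads) lies 19 mm behind it; z points along the fingers, y is the line along which they close (so a half turn about z gives the same grasp; the last joint's range is limited). The gripper opens to 94 mm and grips with 3 to 60 N. Pads are 16 mm wide; open, the fingers measure 119 mm over their backs; the gripper's body (75 mm by 177 mm) begins 78 mm behind the grasp point.
Start: joints at [-1.199, 0.3, 1.521, -0, 1.321, -0.067], TCP at [0.234, -0.498, 0.205] pointing down, gripper open.
Joint ranges: [-3.03, 3.03], [-0.79, 2.21], [0.23, 2.52], [-1.04, 4.18], [0, 3.07], [-2.55, 2.55]. Speed limits (rad/s): [2.22, 2.22, 2.57, 3.14, 3.14, 3.14].

INTERFACE

Orientations are given as [roll, pitch, yaw] about the fixed x, y, z axes, in that order (R = Rz(yaw) Ry(pitch) Rx(roll)).
In Python, from station import ctrl, camera, camera_info, finder gives the robot as it stands.
- The arm moves only by the tool carry_out, never from a script. Its argument "motion" is a list of rows, each a list of 2 entries, a list of its own where there are three numbers: the shift along the tool's x, y, z as a fraction of full scale, then the turn about the tool's z as a fraction of full scale. A call has 1 to 12 rows; each row is the pose to reach, as a shift and turn from the pose commanded when the call began, along the tool's axes at that moment, turning the shorter way round; what a row does not reach only later rows make up. Full scale, the value 1, is 200 mm for a shift and 360 degrees for a turn. A row lasts 1/10 s, in which the tool goes at most 50 mm and 8.59 degrees, less where a joint would pass 70% of its speed; a pose out of reach is approached as far as the arm can. A call with a number of a shift or a turn outside -1 to 1 is refused whole. A call with a gripper value outside its range is refused whole. "hand" is the closure, from -1 (fully open) to 1 (shut), set as the call begins (left out, the last holds). The fingers move at their own pace and stop on an object; "force" is the grip in N (left out, the last holds). Time passes only in rows, so rows that repeat a pose let the fingers close. It gives the time, the measured TCP pose, the force, the opening and the grip force at its end, in the units of the state.
- ctrl.get_obs(): the state, without advancing time (a new reading comes with each control period).
- camera(name): name is "side" or "top" or "wrist"; returns (picture, depth): 420x560x3 uint8, blue, green, red; 420x560 float32, m along the optical axis (not along the pixel's ray), 0 where there is no reading.
- camera_info(name): a dict with "camera_matrix" (3x3 intrinsics, pixels), "origin" and "attitude" of the camera in the world. Camera axes: x right, y down, z forward; pixel columns grow to the right and rows downward; lengths in m; the calibration is good to about 2 mm. A picture is of the moment at which its call begins: read the wrist's pose just before it. camera_info takes no time and is no camera call; for the wrist camera it gives the pose at the moment of the call.
- ctrl.hand_in(): hands the job in; it is judged then, once.
Trained networks look in the newest picture that a camera, given by its name, has taken for a name from the list of things; names that differ only in an ending like _2 or _b are one class to them, and where a whole thing is asked for, a point or a joint stands for the part that bears it (a point fixed in the world has none). Each returns a list of dicts, best first, with "conf" (0 to 1); they miss things now and then, are a little off and sometimes report something else, mostly with a low value. They report only what shows in the picture. A call takes as long as a camera call.
- finder.boxes_of(camera, query): "location" ([column, row] in pixels, amid what is visible of it).
- finder.cut_out(camera, query): "mask" (420x560 bool, what is visible of it) and "location" ([column, row] in pixels, amid what is visible of it).
- finder.pinpoint(camera, query): "location" ([column, row] in pixels: a listed point, or the origin of a listed thing).
The state is a dict: "time_s": time; "qpos": joint angles; "joint_vel": joint speeds; "tau": joint torques, N m; "ee_pos": TCP position; "eef_rot": TCP orientation; "force": force on the tool from outside, world axes, zero at the start; "moment": the same for the moment, N m; "grip_width": finger opening in m; "grip_force": force on a finger pad.
Only numpy, scipy, OpenCV 4.12 (cv2) and the standard library are available. Lean on these libraries where they do the work, as an engineer would, in place of code of your own. Each camera call takes 0.05 s, during which the arm holds its last target. There are 200 camera calls.

## Working session

There is one attempt and no reset: what is moved stays moved. The work goes in short steps, Python scripts to look and compute and a tool call to move; the robot and the scene stay as the last step left them, time stands still between calls to the robot, and variables do not carry over. Pictures are saved under pics/ and viewed, at most 10 in all, crops included, and the job is handed in when it is done.

Besides the shell and the picture viewer there is one more tool, called after "Request:" in YAML: its name, and indented under it one key for each argument. carry_out: Moves the arm, as the interface text tells. Its arguments: {"type":"object","properties":{"motion":{"type":"array","items":{"type":"array"}},"hand":{"type":"number"},"force":{"type":"number"}},"required":["motion"]}

```bash
mkdir -p pics; cat > h.py <<'E'
import numpy as np, cv2
from scipy.spatial.transform import Rotation as R
from station import ctrl, camera, camera_info, finder
def cam(n):
    i=camera_info(n); K=np.array(i["camera_matrix"]); o=np.array(i["origin"]); a=np.array(i["attitude"])
    A=a if a.shape==(3,3) else R.from_euler('xyz',a).as_matrix()
    return K,o,A
def ray(n,px,z):  # intersect pixel ray with height z
    K,o,A=cam(n); d=A@np.linalg.solve(K,[px[0],px[1],1]); return o+d*(z-o[2])/d[2]
def proj(n,p):
    K,o,A=cam(n); c=A.T@(np.array(p)-o); q=K@c; return q[:2]/q[2]
E
python3 - <<'E'
from h import *
for n in("top","side"):
    p,d=camera(n); cv2.imwrite(f"pics/{n}0.png",p); print(n,camera_info(n))
    for q,z in(("turret",0),("open_spoke_tip",.053),("pointer_tip",.053),("clamp_ball",.053),("vial_green",0),("tape_ring",0),("kin_mount",0),("short_post",0)):
        for r in finder.pinpoint(n,q)[:2]: print(q,round(r["conf"],2),np.round(r["location"]),ray(n,r["location"],z).round(4))
print(ctrl.get_obs())
E
```

```text
top {'camera_matrix': array([[470.5607372 ,   0.        , 286.5480246 ],
       [  0.        , 470.5607372 , 209.65501621],
       [  0.        ,   0.        ,   1.        ]]), 'origin': array([0.4802967 , 0.08428468, 0.90653786]), 'attitude': array([-3.03997702,  0.03607967, -1.54603719])}
turret 0.6 [288. 224.] [0.5432 0.1165 0.    ]
open_spoke_tip 0.56 [236. 233.] [0.5216 0.2078 0.053 ]
pointer_tip 0.69 [315. 172.] [0.6375 0.0669 0.053 ]
clamp_ball 0.6 [374. 281.] [ 0.4426 -0.0417  0.053 ]
clamp_ball 0.31 [370. 203.] [ 0.5814 -0.0342  0.053 ]
vial_green 0.57 [206. 224.] [0.5399 0.2742 0.    ]
tape_ring 0.69 [227. 165.] [0.6573 0.239  0.    ]
kin_mount 0.93 [370. 201.] [ 0.5925 -0.0415  0.    ]
short_post 0.47 [296. 300.] [0.3995 0.0972 0.    ]
side {'camera_matrix': array([[531.94795086,   0.        , 282.45017349],
       [  0.        , 531.94795086, 201.83437203],
       [  0.        ,   0.        ,   1.        ]]), 'origin': array([0.444784  , 1.00374627, 0.46450621]), 'attitude': array([-1.97808241, -0.02076159, -3.0135404 ])}
turret 0.91 [287. 241.] [0.5404 0.1185 0.    ]
ope
[... 330 characters left out ...]
64. 240.] [0.3972 0.0913 0.    ]
{'time_s': 0.9, 'qpos': array([-1.19864529e+00,  2.99905649e-01,  1.52099418e+00,  1.61138839e-05,
        1.32070052e+00, -6.65620771e-02]), 'joint_vel': array([ 0.00073989, -0.00076434, -0.00051623,  0.00014665, -0.00054497,
        0.00093528]), 'tau': array([ 1.98686990e-03, -5.31660891e+01, -3.52906609e+01,  7.08992011e-02,
        2.12909910e-02, -5.58062567e-06]), 'ee_pos': array([ 0.23364354, -0.49789825,  0.20544494]), 'eef_rot': array([-3.14158601e+00, -1.60899277e-05,  4.38709130e-01]), 'force': array([ 0.72724677,  0.13947021, -0.27192309]), 'moment': array([0.03253028, 0.0182338 , 0.02666321]), 'grip_force': 0.0, 'grip_width': 0.0938103388638632}
```

```bash
python3 - <<'E'
from h import *
for n in("top","side"):
    p=cv2.imread(f"pics/{n}0.png"); 
    c=p[130:330,180:430] if n=="top" else p[140:310,180:420]
    cv2.imwrite(f"pics/{n}0c.png",cv2.resize(c,None,fx=3,fy=3,interpolation=cv2.INTER_CUBIC))
E
```

```text
(no output)
```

View pics/top0c.png

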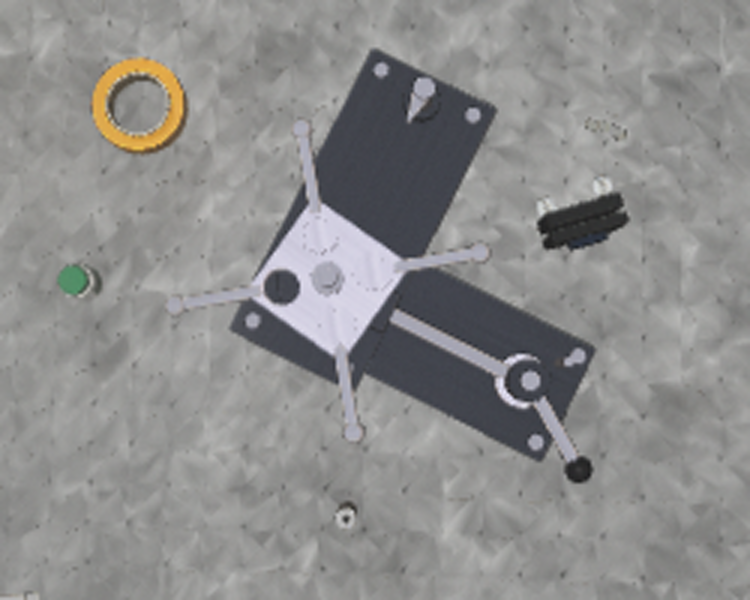

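View pics/side0c.png

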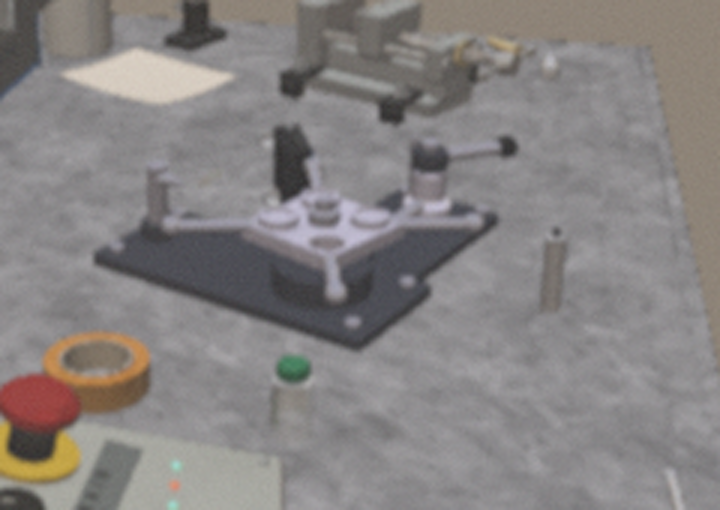

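The top crop shows the axle at about px (289,223) and the open hole with its spoke tip at (238,232). The pointer tip is at (317,169), the clamp hub at (354,257) and the ball at (373,286). The side view agrees and shows the open station facing the camera. Next I refine the geometry.

```bash
cat >> h.py <<'E'
from scipy.optimize import least_squares
def fit(obs):  # obs: list of (cam,kind,px); params ax,ay,psi,w,c
    def pts(p):
        A=np.array([p[0],p[1]]); u=lambda a:np.array([np.cos(a),np.sin(a)])
        P=A+.135*u(p[2]-np.pi/2); b=P+.06*u(p[2]-3*np.pi/4+p[4])
        D={"turret":(*A,0),"pointer_tip":(*(A+.108*u(p[2])),.053),"clamp_ball":(*b,.053),"open_spoke_tip":(*(A+.1*u(p[2]+p[3])),.053),"pivot":(*P,.065)}
        for k in range(4): D[f"s{k}"]=(*(A+.0935*u(p[2]+p[3]+k*np.pi/2)),.053)
        return D
    C={n:cam(n) for n in("top","side")}
    def f(p):
        D=pts(p); r=[]
        for n,k,px in obs:
            K,o,A=C[n]; q=K@(A.T@(np.array(D[k])-o)); r+=list(q[:2]/q[2]-px)
        return r
    s=least_squares(f,[.542,.1175,-.487,2.28,.3],loss="soft_l1"); return s.x,pts(s.x),np.array(f(s.x)).reshape(-1,2)
E
python3 - <<'E'
from h import *
c=lambda x,y:(180+x/3-.33,130+y/3-.33)
g=lambda x,y:(180+x/3-.33,140+y/3-.33)
obs=[("top","s0",c(175,305)),("top","s1",c(352,433)),("top","s2",c(482,253)),("top","s3",c(302,128)),("top","pointer_tip",c(410,121)),("top","clamp_ball",c(578,469)),("top","pivot",c(531,380)),
("side","pointer_tip",(242,201)),("side","clamp_ball",g(509,147)),("side","s0",g(335,290)),("side","s1",g(487,218)),("side","s3",g(169,225)),("top","turret",(288,224)),("side","turret",(287,241))]
x,D,r=fit(obs); print(x.round(4),np.degrees(x[2:]).round(1)); print({k:np.round(v,4) for k,v in D.items()})
for o,e in zip(obs,r): print(o[0],o[1],e.round(1))
p,d=camera("top"); K,o,A=cam("top")
v,u=np.mgrid[0:420,0:560]; w=(np.stack([(u-K[0,2])/K[0,0],(v-K[1,2])/K[1,1],np.ones_like(u)],-1)*d[...,None])@A.T+o
m=(d>0)&(w[...,2]>.08); q=w[m]
for X in np.arange(-.1,1.1,.1):
    print(round(X,1),[round(float(q[(abs(q[:,0]-X)<.05)&(abs(q[:,1]-Y)<.05),2].max(initial=0)),2) for Y in np.arange(-.6,.7,.1)])
E
```

```text
[ 0.5425  0.1124 -0.4496  2.2124  0.182 ] [-25.8 126.8  10.4]
{'turret': array([0.5425, 0.1124, 0.    ]), 'pointer_tip': array([0.6398, 0.0654, 0.053 ]), 'clamp_ball': array([ 0.4317, -0.0389,  0.053 ]), 'open_spoke_tip': array([0.5235, 0.2105, 0.053 ]), 'pivot': array([ 0.4839, -0.0092,  0.065 ]), 's0': array([0.5247, 0.2042, 0.053 ]), 's1': array([0.4508, 0.0945, 0.053 ]), 's2': array([0.5604, 0.0206, 0.053 ]), 's3': array([0.6343, 0.1302, 0.053 ])}
top s0 [0.3 0.2]
top s1 [0.6 0. ]
top s2 [-0.7  0.2]
top s3 [0.1 0.6]
top pointer_tip [-0.6  0.6]
top clamp_ball [-0.2  0.7]
top pivot [-0.2  0.6]
side pointer_tip [-1.6 -0.3]
side clamp_ball [-1.1 -0.4]
side s0 [-0.4  0.9]
side s1 [-5.1  1.5]
side s3 [ 0.3 -0.1]
top turret [1.7 0.9]
side turret [-0.7 -1.4]
-0.1 [0.0, 0.0, 0.0, 0.0, 0.0, 0.0, 0.0, 0.0, 0.0, 0.0, 0.0, 0.0, 0.0]
0.0 [0.0, 0.0, 0.0, 0.0, 0.0, 0.0, 0.0, 0.0, 0.0, 0.0, 0.0, 0.0, 0.0]
0.1 [0.0, 0.0, 0.0, 0.0, 0.0, 0.0, 0.0, 0.0, 0.0, 0.0, 0.0, 0.0, 0.0]
0.2 [0.0, 0.0, 0.0, 0.0, 0.0, 0.0, 0.0, 0.0, 0.0, 0.0, 0.0, 0.0, 0.0]
0.3 [0.0, 0.0, 0.0, 0.0, 0.0, 0.0, 0.0, 0.0, 0.0, 0.0, 0.0, 0.0, 0.0]
0.4 [0.0, 0.0, 0.0, 0.0, 0.0, 0.0, 0.0, 0.0, 0.0, 0.0, 0.0, 0.0, 0.0]
0.5 [0.0, 0.0, 0.0, 0.0, 0.0, 0.0, 0.0, 0.0, 0.0, 0.0, 0.0, 0.0, 0.0]
0.6 [0.0, 0.0, 0.0, 0.0, 0.0, 0.0, 0.0, 0.0, 0.0, 0.0, 0.11, 0.09, 0.0]
0.7 [0.0, 0.0, 0.0, 0.0, 0.0, 0.0, 0.0, 0.0, 0.0, 0.0, 0.1, 0.0, 0.18]
0.8 [0.0, 0.0, 0.1, 0.26, 0.26, 0.26, 0.0, 0.0, 0.0, 0.0, 0.0, 0.12, 0.23]
0.9 [0.0, 0.0, 0.0, 0.26, 0.26, 0.26, 0.24, 0.24, 0.0, 0.0, 0.0, 0.0, 0.0]
1.0 [0.0, 0.0, 0.0, 0.0, 0.0, 0.0, 0.0, 0.0, 0.0, 0.0, 0.0, 0.0, 0.0]
1.1 [0.0, 0.0, 0.0, 0.0, 0.0, 0.0, 0.0, 0.0, 0.0, 0.0, 0.0, 0.0, 0.0]
```

View pics/top0.png

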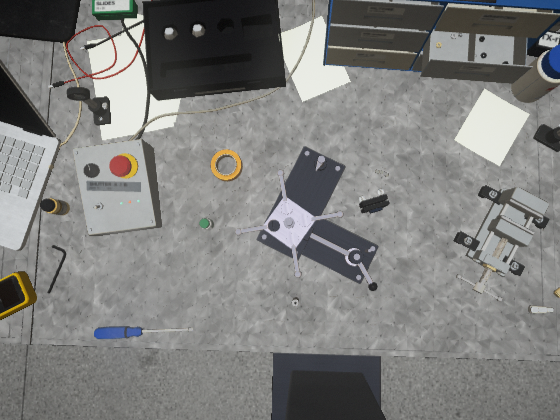

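The fit is consistent to under 1 mm, apart from one spoke in the side view. The wheel is at about 127° and the clamp at about 0.18 rad. The view shows nothing tall between the arm and the fixture. I'll push the open spoke clockwise with closed fingers.

```bash
cat >> h.py <<'E'
def rows(targets,start=None):  # world (x,y,z,yaw_deg) -> tool-frame rows, from start or the measured pose
    if start is None:
        o=ctrl.get_obs(); start=(*o["ee_pos"],np.degrees(o["eef_rot"][2])); print("start",np.round(start,4),"t",o["time_s"])
    y=np.radians(start[3]); X=np.array([np.cos(y),np.sin(y)]); Y=np.array([np.sin(y),-np.cos(y)])
    for t in targets:
        d=np.array(t[:2])-start[:2]; dy=(t[3]-start[3]+180)%360-180
        print([[round(float(d@X)/.2,3),round(float(d@Y)/.2,3),round((start[2]-t[2])/.2,3)],round(-dy/360,4)])
A0=np.array([.5425,.1124]); 
def fing(phi,off,r=.072,z=.04):
    u=np.array([np.cos(np.radians(phi)),np.sin(np.radians(phi))]); v=np.array([-u[1],u[0]])
    return (*(A0+r*u+off*v),z,phi+90)
E
python3 - <<'E'
from h import *
print(fing(101,.035))
s=(.234,-.498,.2054,25.1)
a=(.329,-.345,.2054,110); b=(.42,-.17,.2054,191); c=(.475,0.0,.2054,191); d=fing(101,.035,z=.2054)
rows([a],s);rows([b],a);rows([c],b);rows([d],c)
rows([fing(101,.035)],d)
E
```

```text
(np.float64(0.49440480091222055), np.float64(0.17639884237005274), 0.04, 191)
[[0.755, -0.491, 0.0], -0.2358]
[[0.667, 0.727, 0.0], -0.225]
[[-0.432, 0.782, 0.0], 0.0]
[[-0.264, 0.847, 0.0], 0.0]
[[0.0, 0.0, 0.827], 0.0]
```

Request:
carry_out:
  motion:
    - [[0.755,-0.491,0],-0.2358]
    - [[0.755,-0.491,0],-0.2358]
    - [[0.755,-0.491,0],-0.2358]
    - [[0.755,-0.491,0],-0.2358]
    - [[0.755,-0.491,0],-0.2358]
    - [[0.755,-0.491,0],-0.2358]
    - [[0.755,-0.491,0],-0.2358]
    - [[0.755,-0.491,0],-0.2358]
    - [[0.755,-0.491,0],-0.2358]
    - [[0.755,-0.491,0],-0.2358]
    - [[0.755,-0.491,0],-0.2358]
    - [[0.755,-0.491,0],-0.2358]
  hand: 1
  force: 20

```text
time_s: 2.15
ee_pos: [0.3286, -0.3448, 0.2055]
eef_rot: [3.142, 0.0, 1.916]
force: [-0.3, -0.2, 0.0]
grip_width: 0.0019
grip_force: 0.0
```

Request:
carry_out:
  motion:
    - [[0.667,0.727,0],-0.225]
    - [[0.667,0.727,0],-0.225]
    - [[0.667,0.727,0],-0.225]
    - [[0.667,0.727,0],-0.225]
    - [[0.667,0.727,0],-0.225]
    - [[0.667,0.727,0],-0.225]
    - [[0.667,0.727,0],-0.225]
    - [[0.667,0.727,0],-0.225]
    - [[0.667,0.727,0],-0.225]
    - [[0.667,0.727,0],-0.225]
    - [[0.667,0.727,0],-0.225]
    - [[0.667,0.727,0],-0.225]

```text
time_s: 3.35
ee_pos: [0.4196, -0.1697, 0.2055]
eef_rot: [-3.142, 0.0, -2.953]
force: [-0.1, 0.4, -0.1]
grip_width: 0.0005
grip_force: 0.0
```

Request:
carry_out:
  motion:
    - [[-0.43,0.78,0],0]
    - [[-0.43,0.78,0],0]
    - [[-0.43,0.78,0],0]
    - [[-0.43,0.78,0],0]
    - [[-0.43,0.78,0],0]
    - [[-0.43,0.78,0],0]

```text
time_s: 3.95
ee_pos: [0.474, 0.0001, 0.2053]
eef_rot: [-3.142, -0.0, -2.95]
force: [-0.5, -0.4, -1.0]
grip_width: 0.0005
grip_force: 0.0
```

Request:
carry_out:
  motion:
    - [[-0.265,0.85,0],0]
    - [[-0.265,0.85,0],0]
    - [[-0.265,0.85,0],0]
    - [[-0.265,0.85,0],0]
    - [[-0.265,0.85,0],0]
    - [[-0.265,0.85,0.4],0]
    - [[-0.265,0.85,0.6],0]
    - [[-0.265,0.85,0.827],0]
    - [[-0.265,0.85,0.827],0]
    - [[-0.265,0.85,0.827],0]

```text
time_s: 4.95
ee_pos: [0.4925, 0.1748, 0.0379]
eef_rot: [-3.141, -0.005, -2.952]
force: [-0.3, -0.8, -0.3]
grip_width: 0.0003
grip_force: 0.0
```

```bash
python3 - <<'E'
from h import *
rows([fing(p,.0115) for p in (101,95,89,83,77,71,65,59,53,47,41)])
rows([fing(p,.0115) for p in (35,29,23,17,11,5,-1,-5,-9,-9)],fing(41,.0115))
E
```

```text
start [ 4.925000e-01  1.748000e-01  3.790000e-02 -1.691419e+02] t 4.95
[[-0.128, 0.006, np.float64(-0.011)], np.float64(-0.0004)]
[[-0.166, 0.01, np.float64(-0.011)], np.float64(0.0163)]
[[-0.204, 0.011, np.float64(-0.011)], np.float64(0.0329)]
[[-0.242, 0.007, np.float64(-0.011)], np.float64(0.0496)]
[[-0.28, -0.001, np.float64(-0.011)], np.float64(0.0663)]
[[-0.316, -0.013, np.float64(-0.011)], np.float64(0.0829)]
[[-0.351, -0.028, np.float64(-0.011)], np.float64(0.0996)]
[[-0.384, -0.047, np.float64(-0.011)], np.float64(0.1163)]
[[-0.415, -0.069, np.float64(-0.011)], np.float64(0.1329)]
[[-0.443, -0.095, np.float64(-0.011)], np.float64(0.1496)]
[[-0.469, -0.123, np.float64(-0.011)], np.float64(0.1663)]
[[-0.038, 0.004, 0.0], 0.0167]
[[-0.076, 0.004, 0.0], 0.0333]
[[-0.114, 0.0, 0.0], 0.05]
[[-0.151, -0.008, 0.0], 0.0667]
[[-0.188, -0.019, 0.0], 0.0833]
[[-0.223, -0.035, 0.0], 0.1]
[[-0.256, -0.054, 0.0], 0.1167]
[[-0.277, -0.069, 0.0], 0.1278]
[[-0.296, -0.085, 0.0], 0.1389]
[[-0.296, -0.085, 0.0], 0.1389]
```

Request:
carry_out:
  motion:
    - [[-0.128,0.006,0],0]
    - [[-0.166,0.01,0],0.0163]
    - [[-0.204,0.011,0],0.0329]
    - [[-0.242,0.007,0],0.0496]
    - [[-0.28,-0.001,0],0.0663]
    - [[-0.316,-0.013,0],0.0829]
    - [[-0.351,-0.028,0],0.0996]
    - [[-0.384,-0.047,0],0.1163]
    - [[-0.415,-0.069,0],0.1329]
    - [[-0.443,-0.095,0],0.1496]
    - [[-0.469,-0.123,0],0.1663]
    - [[-0.469,-0.123,0],0.1663]

```text
time_s: 6.15
ee_pos: [0.5916, 0.1693, 0.0418]
eef_rot: [3.14, 0.001, 2.285]
force: [-0.5, 0.9, 0.2]
grip_width: 0.0005
grip_force: 0.0
```

Request:
carry_out:
  motion:
    - [[-0.038,0.004,0],0.0167]
    - [[-0.076,0.004,0],0.0333]
    - [[-0.114,0,0],0.05]
    - [[-0.151,-0.008,0],0.0667]
    - [[-0.188,-0.019,0],0.0833]
    - [[-0.223,-0.035,0],0.1]
    - [[-0.256,-0.054,0],0.1167]
    - [[-0.277,-0.069,0],0.1278]
    - [[-0.296,-0.085,0],0.1389]
    - [[-0.296,-0.085,0],0.1389]
    - [[-0.296,-0.085,0],0.1389]

```text
time_s: 7.25
ee_pos: [0.6168, 0.1146, 0.0409]
eef_rot: [3.141, -0.0, 1.419]
force: [0.4, -0.2, -0.1]
grip_width: 0.0006
grip_force: 0.0
```

```bash
python3 - <<'E'
from h import *
for n in("top","side"):
    p,d=camera(n); c=p[130:330,180:430] if n=="top" else p[140:310,180:420]
    c=cv2.resize(c,None,fx=1.6,fy=1.6,interpolation=cv2.INTER_CUBIC)
    globals()[n]=cv2.copyMakeBorder(c,0,330-c.shape[0],0,0,cv2.BORDER_CONSTANT)
    for q in("open_spoke_tip","pointer_tip"):
        for r in finder.pinpoint(n,q)[:1]: 
            w=ray(n,r["location"],.053)[:2]; a=w-A0; print(n,q,round(r["conf"],2),w.round(4),np.degrees(np.arctan2(a[1],a[0])).round(1),np.hypot(*a).round(4))
cv2.imwrite("pics/mid1.png",np.hstack([top,side]))
rows([fing(p,.0115) for p in (-9,-12,-16,-20,-23)])
E
```

```text
top pointer_tip 0.84 [0.6367 0.0685] -25.0 0.1039
side pointer_tip 0.75 [0.6421 0.0565] -29.3 0.1142
start [6.16500e-01 1.15000e-01 4.00000e-02 8.12133e+01] t 7.55
[[-0.013, -0.003, np.float64(0.0)], np.float64(0.0006)]
[[-0.032, -0.001, np.float64(0.0)], np.float64(0.0089)]
[[-0.058, 0.001, np.float64(0.0)], np.float64(0.02)]
[[-0.083, 0.001, np.float64(0.0)], np.float64(0.0311)]
[[-0.102, -0.0, np.float64(0.0)], np.float64(0.0395)]
```

View pics/mid1.png

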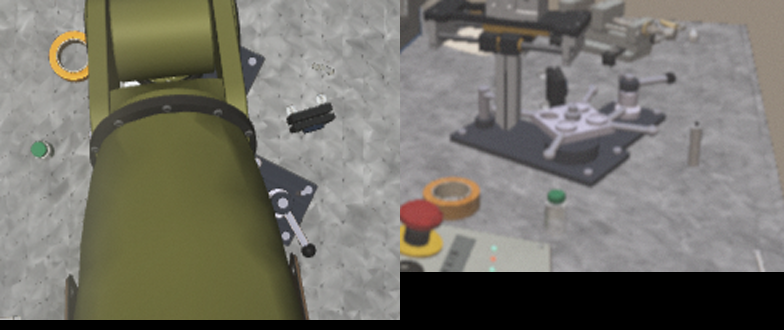

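The arm hides the wheel from the top camera. The side view shows the wheel turned with the finger behind a spoke. I'll push on to a few degrees short, then lift and look with the wrist camera.

Request:
carry_out:
  motion:
    - [[-0.032,-0.001,0],0.0089]
    - [[-0.058,0.001,0],0.02]
    - [[-0.083,0.001,0],0.0311]
    - [[-0.095,0,0],0.0367]
    - [[-0.095,0,0],0.0367]
    - [[-0.095,0,0],0.0367]

```text
time_s: 8.15
ee_pos: [0.6136, 0.0962, 0.04]
eef_rot: [-3.141, 0.0, 1.187]
force: [0.5, -0.5, -0.7]
grip_width: 0.0005
grip_force: 0.0
```

```bash
python3 - <<'E'
from h import *
o=ctrl.get_obs();print(o["ee_pos"],np.degrees(o["eef_rot"]),o["qpos"])
p,d=camera("wrist"); cv2.imwrite("pics/w1.png",p); print(camera_info("wrist"))
for q in("open_spoke_tip","pointer_tip"):
    for r in finder.pinpoint("wrist",q)[:1]: 
        w=ray("wrist",r["location"],.053)[:2]; a=w-A0; print(q,round(r["conf"],2),r["location"],w.round(4),np.degrees(np.arctan2(a[1],a[0])).round(1),np.hypot(*a).round(4))
E
```

```text
[0.6135925  0.09622482 0.04003962] [-1.79991527e+02  6.48896861e-03  6.80337381e+01] [ 9.66064744e-02  6.27993764e-01  1.45182277e+00 -3.68397356e-05
  1.06195958e+00  4.80008027e-01]
{'camera_matrix': array([[375.8316564 ,   0.        , 284.26084651],
       [  0.        , 375.8316564 , 207.79936302],
       [  0.        ,   0.        ,   1.        ]]), 'origin': array([0.63942651, 0.16193016, 0.21792521]), 'attitude': array([ 2.89279352e+00, -8.33099941e-04, -3.83906046e-01])}
open_spoke_tip 0.69 [340.5, 290.0] [0.6336 0.0752] -22.2 0.0984
```

View pics/w1.png

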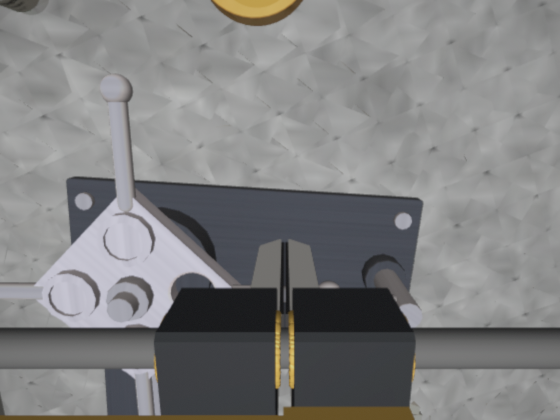

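The wrist view shows the open station at (192,285) with its spoke behind the finger, close to the pointer post at (385,275). A capped spoke's ball is at (117,89). I'll back off and lift for a clean measurement.

Request:
carry_out:
  motion:
    - [[0.1,0,0],0]
    - [[0.2,0,0],0]
    - [[0.3,0,-0.25],0]
    - [[0.4,0,-0.5],0]
    - [[0.4,0,-0.7],0]
    - [[0.4,0,-0.7],0]
    - [[0.4,0,-0.7],0]
    - [[0.4,0,-0.7],0]

```text
time_s: 9.1
ee_pos: [0.6431, 0.17, 0.1785]
eef_rot: [-3.14, 0.001, 1.186]
force: [0.1, 0.1, -1.9]
grip_width: 0.0005
grip_force: 0.0
```

```bash
python3 - <<'E'
from h import *
p,d=camera("wrist"); cv2.imwrite("pics/w2.png",p)
for n in ("wrist","side"):
  if n=="side":camera(n)
  for q in("open_spoke_tip","pointer_tip","turret"):
    for r in finder.pinpoint(n,q)[:1]: 
        w=ray(n,r["location"],.053)[:2]; a=w-A0; print(n,q,round(r["conf"],2),r["location"],w.round(4),np.degrees(np.arctan2(a[1],a[0])).round(1),np.hypot(*a).round(4))
print(proj("wrist",(*A0,.053)))
E
```

```text
wrist turret 0.8 [214.2, 275.7] [0.5606 0.1303] 44.7 0.0254
side open_spoke_tip 0.8 [243.3, 202.6] [0.6325 0.0734] -23.4 0.0981
side pointer_tip 0.66 [242.1, 198.6] [0.6387 0.0544] -31.1 0.1123
side turret 0.61 [284.4, 238.6] [0.535  0.2108] 94.4 0.0987
[203.97273685 299.91564982]
```

View pics/w2.png

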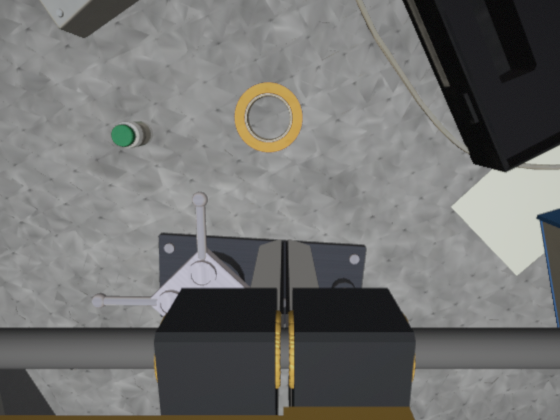

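The gripper still covers the wheel. I'll move back over the fixture, staying high, so the wheel comes into the centre of the wrist view.

Request:
carry_out:
  motion:
    - [[-0.25,0,-0.1],0]
    - [[-0.5,0,-0.2],0]
    - [[-0.75,0,-0.2],0]
    - [[-0.75,0,-0.2],0]
    - [[-0.75,0,-0.2],0]
    - [[-0.75,0,-0.2],0]
    - [[-0.75,0,-0.2],0]

```text
time_s: 10.2
ee_pos: [0.5876, 0.0325, 0.2196]
eef_rot: [-3.141, 0.0, 1.187]
force: [1.4, 0.2, -1.1]
grip_width: 0.0007
grip_force: 0.0
```

```bash
python3 - <<'E'
from h import *
p,d=camera("wrist"); cv2.imwrite("pics/w3.png",p)
for q in("open_spoke_tip","pointer_tip","turret"):
    for r in finder.pinpoint("wrist",q)[:1]: 
        w=ray("wrist",r["location"],.053)[:2]; a=w-A0; print(q,round(r["conf"],2),r["location"],w.round(4),np.degrees(np.arctan2(a[1],a[0])).round(1),np.hypot(*a).round(4))
q=proj("wrist",(*A0,.053)); print(q); u,v=q.astype(int)
x0=max(u-90,0);y0=max(v-130,0)
print(x0,y0)
cv2.imwrite("pics/w3c.png",cv2.resize(p[y0:y0+200,x0:x0+260],None,fx=3,fy=3,interpolation=cv2.INTER_CUBIC))
E
```

```text
open_spoke_tip 0.88 [316.4, 130.5] [0.6345 0.0724] -23.5 0.1003
pointer_tip 0.69 [323.5, 141.0] [0.6371 0.0611] -28.5 0.1076
turret 0.66 [214.8, 126.9] [0.5511 0.1092] -20.6 0.0092
[204.58489158 127.15758867]
114 0
```

View pics/w3c.png

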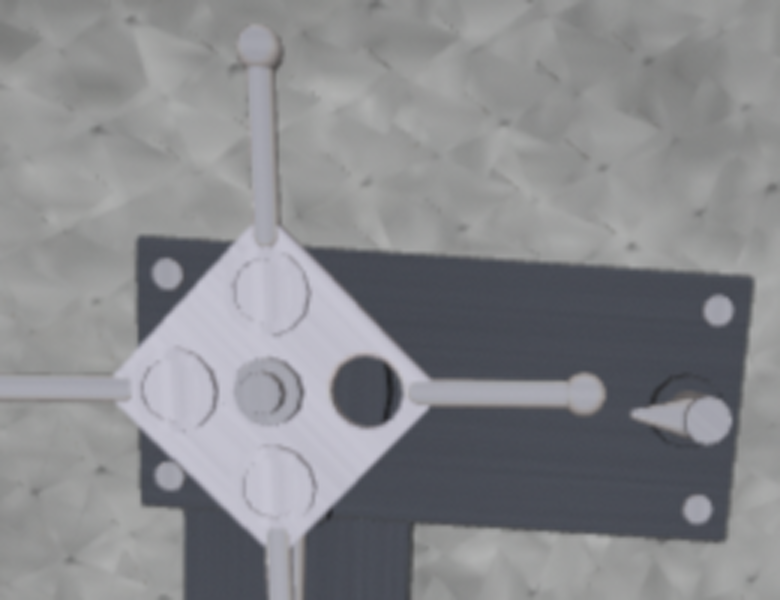

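The open spoke's ball is at crop (587,394) and the pointer tip at (635,413). The spoke is aimed slightly short, so a little more clockwise turning is needed.

```bash
cat >> h.py <<'E'
def wang(B,U,T,x0=114,y0=0,s=3):  # crop pixels of open ball, next-ccw ball, pointer tip -> remaining angle
    f=lambda p:ray("wrist",(x0+p[0]/s-.33,y0+p[1]/s-.33),.053)[:2]
    B,U,T=f(B),f(U),f(T); m=(B+U)/2; h=(B-U)/2; A=m+np.array([h[1],-h[0]])
    A2=m-np.array([h[1],-h[0]]); A=min((A,A2),key=lambda a:np.hypot(*(a-A0)))
    an=lambda a:np.degrees(np.arctan2(a[1],a[0]))
    print("A",A.round(4),"r",np.hypot(*(B-A)).round(4),"T r",np.hypot(*(T-A)).round(4),"spoke",an(B-A).round(2),"ptr",an(T-A).round(2), "err",(an(B-A)-an(T-A)).round(2)); return A
E
python3 - <<'E'
from h import *
wang((587,394),(260,46),(635,413))
f=lambda p:ray("wrist",(114+p[0]/3-.33,p[1]/3-.33),.053)[:2]
a,b=f((10,387)),f((587,394)); d=b-a; print("line",np.degrees(np.arctan2(d[1],d[0])))
T=f((635,413)); n=np.array([-d[1],d[0]])/np.hypot(*d); print("tip perpendicular offset mm",(T-b)@n*1000)
E
```

```text
A [0.5417 0.1104] r 0.094 T r 0.1088 spoke -22.76 ptr -25.62 err 2.86
line -22.70471716882266
tip perpendicular offset mm -5.437125703650234
```

```bash
python3 - <<'E'
from h import *
A=np.array([.5417,.1104]); M=R.from_euler('z',-2.86,degrees=True).as_matrix()[:2,:2]
p=np.array([.6136,.09622]); t=A+M@(p-A); v=M@np.array([np.cos(np.radians(68)),np.sin(np.radians(68))])
print(t)
o=ctrl.get_obs(); s=(*o["ee_pos"],np.degrees(o["eef_rot"][2]))
b=t+.03*v
rows([(*b,s[2],65.2),(*b,.04,65.2)])
rows([(*(t+.01*v),.04,65.2),(*(t+.003*v),.04,65.2),(*t,.04,65.2)],(*b,.04,65.2))
E
```

```text
[0.61280292 0.09265016]
start [5.87500e-01 3.20000e-02 2.19700e-01 6.80042e+01] t 10.4
[[0.478, 0.011, np.float64(0.0)], np.float64(0.0078)]
[[0.478, 0.011, np.float64(0.899)], np.float64(0.0078)]
[[-0.1, -0.0, 0.0], -0.0]
[[-0.135, -0.0, 0.0], -0.0]
[[-0.15, -0.0, 0.0], -0.0]
```

Request:
carry_out:
  motion:
    - [[0.25,0.005,0],0.0078]
    - [[0.478,0.011,0],0.0078]
    - [[0.478,0.011,0],0.0078]
    - [[0.478,0.011,0.2],0.0078]
    - [[0.478,0.011,0.4],0.0078]
    - [[0.478,0.011,0.6],0.0078]
    - [[0.478,0.011,0.8],0.0078]
    - [[0.478,0.011,0.9],0.0078]
    - [[0.478,0.011,0.9],0.0078]
    - [[0.478,0.011,0.9],0.0078]
    - [[0.478,0.011,0.9],0.0078]
    - [[0.478,0.011,0.9],0.0078]

```text
time_s: 11.6
ee_pos: [0.626, 0.1191, 0.0417]
eef_rot: [3.14, -0.001, 1.137]
force: [0.3, -0.4, 0.5]
grip_width: 0.0005
grip_force: 0.0
```

```bash
python3 - <<'E'
from h import *
rows([(.6128,.0927,.04,65.2)])
E
```

```text
start [6.26000e-01 1.19100e-01 4.17000e-02 6.51415e+01] t 11.6
[[-0.148, -0.004, np.float64(0.008)], np.float64(-0.0002)]
```

Request:
carry_out:
  motion:
    - [[-0.08,0,0],0]
    - [[-0.11,0,0],0]
    - [[-0.125,0,0],0]
    - [[-0.135,0,0],0]
    - [[-0.142,0,0],0]
    - [[-0.148,0,0],0]
    - [[-0.148,0,0],0]
    - [[-0.148,0,0],0]
    - [[-0.148,0,0],0]

```text
time_s: 12.5
ee_pos: [0.6129, 0.0923, 0.0401]
eef_rot: [3.142, -0.0, 1.137]
force: [0.9, 1.2, 0.5]
grip_width: 0.0006
grip_force: 1.0
```

Request:
carry_out:
  motion:
    - [[0.05,0,0],0]
    - [[0.12,0,0],0]
    - [[0.14,0,-0.2],0]
    - [[0.14,0,-0.4],0]
    - [[0.14,0,-0.6],0]
    - [[0,0,-0.8],0]
    - [[-0.2,0,-0.9],0]
    - [[-0.32,0,-0.9],0.0]
    - [[-0.32,0,-0.9],0]
    - [[-0.32,0,-0.9],0]
    - [[-0.32,0,-0.9],0]
    - [[-0.32,0,-0.9],0]

```text
time_s: 13.7
ee_pos: [0.5862, 0.0352, 0.2194]
eef_rot: [-3.141, 0.0, 1.138]
force: [-0.4, 0.5, 0.4]
grip_width: 0.0004
grip_force: 0.0
```

```bash
python3 - <<'E'
from h import *
p,d=camera("wrist"); q=proj("wrist",(*A0,.053)); u,v=q.astype(int); x0=max(u-90,0);y0=max(v-130,0); print(x0,y0)
for q in("open_spoke_tip","pointer_tip"):
    for r in finder.pinpoint("wrist",q)[:1]: print(q,r["conf"],r["location"])
cv2.imwrite("pics/w4c.png",cv2.resize(p[y0:y0+200,x0:x0+260],None,fx=3,fy=3,interpolation=cv2.INTER_CUBIC))
E
```

```text
114 3
open_spoke_tip 0.65 [314.3, 134.5]
pointer_tip 0.57 [322.8, 138.7]
```

View pics/w4c.png

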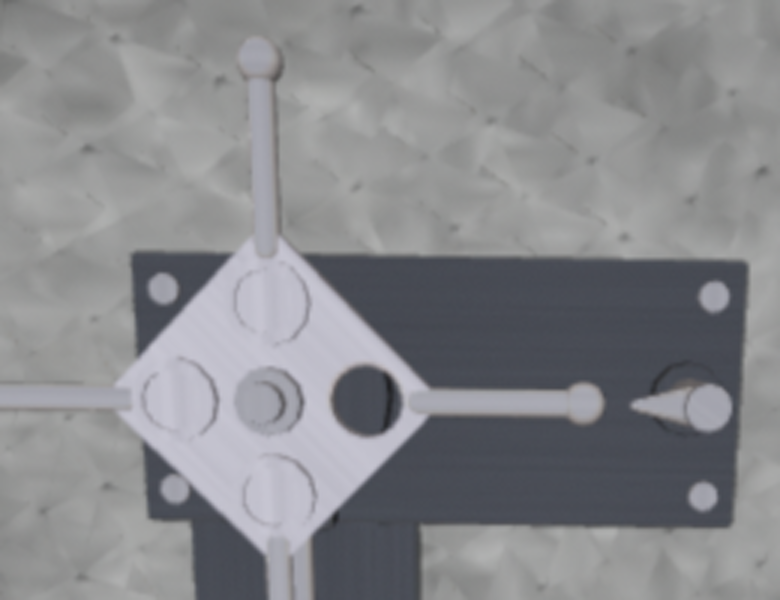

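The spoke line now runs through the pointer tip: the ball is at (585,403) and the tip at (634,404). The wheel is set, so the clamp is next.

```bash
cat >> h.py <<'E'
P0=np.array([.4834,-.0113])
def cl(phi,off,r=.042,z=.04):
    u=np.array([np.cos(np.radians(phi)),np.sin(np.radians(phi))]); v=np.array([-u[1],u[0]])
    return (*(P0+r*u-off*v),z,phi+180)
E
python3 - <<'E'
from h import *
wang((585,403),(260,60),(634,404.5),114,3)
a=cl(-150,.035,z=.2194); b=cl(-150,.035); print(a)
rows([a,b])
rows([cl(f,.017) for f in (-150,-144,-138,-132,-126,-120,-114,-108,-102,-98,-94,-92)],b)
rows([cl(f,.017) for f in (-90,-88,-86,-84,-82,-80,-79)],cl(-92,.017))
E
```

```text
A [0.5418 0.1103] r 0.0936 T r 0.1084 spoke -25.48 ptr -25.63 err 0.15
(np.float64(0.42952693304105355), np.float64(-0.001989110867544639), 0.2194, 30)
start [5.86100e-01 3.47000e-02 2.19700e-01 6.51779e+01] t 13.85
[[-0.495, -0.633, np.float64(0.002)], np.float64(0.0977)]
[[-0.495, -0.633, np.float64(0.899)], np.float64(0.0977)]
[[0.0, 0.09, 0.0], 0.0]
[[-0.008, 0.112, 0.0], -0.0167]
[[-0.013, 0.136, 0.0], -0.0333]
[[-0.016, 0.159, 0.0], -0.05]
[[-0.016, 0.183, 0.0], -0.0667]
[[-0.014, 0.206, 0.0], -0.0833]
[[-0.01, 0.23, 0.0], -0.1]
[[-0.003, 0.252, 0.0], -0.1167]
[[0.006, 0.274, 0.0], -0.1333]
[[0.014, 0.288, 0.0], -0.1444]
[[0.022, 0.302, 0.0], -0.1556]
[[0.027, 0.308, 0.0], -0.1611]
[[-0.003, 0.007, 0.0], -0.0056]
[[-0.005, 0.015, 0.0], -0.0111]
[[-0.008, 0.022, 0.0], -0.0167]
[[-0.01, 0.03, 0.0], -0.0222]
[[-0.012, 0.038, 0.0], -0.0278]
[[-0.013, 0.046, 0.0], -0.0333]
[[-0.014, 0.049, 0.0], -0.0361]
```

Wheel error is 0.15°. Descending beside the clamp lever.

Request:
carry_out:
  motion:
    - [[-0.17,-0.21,0],0.02]
    - [[-0.33,-0.42,0],0.04]
    - [[-0.495,-0.633,0],0.06]
    - [[-0.495,-0.633,0],0.08]
    - [[-0.495,-0.633,0],0.0977]
    - [[-0.495,-0.633,0.2],0.0977]
    - [[-0.495,-0.633,0.4],0.0977]
    - [[-0.495,-0.633,0.6],0.0977]
    - [[-0.495,-0.633,0.8],0.0977]
    - [[-0.495,-0.633,0.9],0.0977]
    - [[-0.495,-0.633,0.9],0.0977]
    - [[-0.495,-0.633,0.9],0.0977]

```text
time_s: 15.05
ee_pos: [0.4299, -0.0024, 0.0407]
eef_rot: [3.141, -0.0, 0.523]
force: [-0.2, -0.4, 0.9]
grip_width: 0.0007
grip_force: 0.0
```

Request:
carry_out:
  motion:
    - [[0,0.09,0],0]
    - [[-0.008,0.112,0],-0.0167]
    - [[-0.013,0.136,0],-0.0333]
    - [[-0.016,0.159,0],-0.05]
    - [[-0.016,0.183,0],-0.0667]
    - [[-0.014,0.206,0],-0.0833]
    - [[-0.01,0.23,0],-0.1]
    - [[-0.003,0.252,0],-0.1167]
    - [[0.006,0.274,0],-0.1333]
    - [[0.014,0.288,0],-0.1444]
    - [[0.022,0.302,0],-0.1556]
    - [[0.027,0.308,0],-0.1611]

```text
time_s: 16.25
ee_pos: [0.4657, -0.0533, 0.0418]
eef_rot: [3.14, 0.0, 1.538]
force: [-2.4, 0.7, -0.2]
grip_width: 0.0002
grip_force: 1.1
```

Request:
carry_out:
  motion:
    - [[-0.003,0.007,0],-0.0056]
    - [[-0.005,0.015,0],-0.0111]
    - [[-0.008,0.022,0],-0.0167]
    - [[-0.01,0.03,0],-0.0222]
    - [[-0.01,0.03,0],-0.0222]
    - [[-0.01,0.03,0],-0.0222]

```text
time_s: 16.85
ee_pos: [0.4715, -0.0555, 0.0412]
eef_rot: [3.14, 0.001, 1.674]
force: [0.3, 0.2, 1.0]
grip_width: 0.0003
grip_force: 0.0
```

Request:
carry_out:
  motion:
    - [[0,0.005,0],0]
    - [[0,0.01,0],0]
    - [[0,0.015,0],0]
    - [[0,0.015,0],0]

```text
time_s: 17.25
ee_pos: [0.4737, -0.0551, 0.04]
eef_rot: [-3.141, -0.0, 1.675]
force: [-2.2, -0.2, 2.2]
grip_width: 0.0001
grip_force: 1.5
```

Request:
carry_out:
  motion:
    - [[0,0.005,0],0]
    - [[0,0.01,0],0]
    - [[0,0.01,0],0]

```text
time_s: 17.55
ee_pos: [0.4743, -0.055, 0.0398]
eef_rot: [-3.138, -0.0, 1.675]
force: [-15.1, -4.2, 10.7]
grip_width: 0.0005
grip_force: 7.6
```

The force jumped to 15 N with little motion, so the lever is against its stop. I'll retreat and check.

Request:
carry_out:
  motion:
    - [[0,-0.05,0],0]
    - [[0,-0.15,0],0]
    - [[0,-0.2,0],0]
    - [[0,-0.2,-0.3],0]
    - [[0,-0.2,-0.6],0]
    - [[0,-0.2,-0.9],0]
    - [[-0.25,-0.2,-0.9],0]
    - [[-0.5,-0.2,-0.9],0]
    - [[-0.75,-0.2,-0.9],0]
    - [[-1,-0.2,-0.9],0]
    - [[-1,-0.2,-0.9],0]
    - [[-1,-0.2,-0.9],0]

```text
time_s: 18.75
ee_pos: [0.4565, -0.2588, 0.2196]
eef_rot: [-3.141, -0.0, 1.673]
force: [0.3, 1.3, 0.4]
grip_width: 0.0003
grip_force: 0.0
```

Request:
carry_out:
  motion:
    - [[-0.25,-0.25,0],0]
    - [[-0.5,-0.5,0],0]
    - [[-0.75,-0.6,0],0]
    - [[-0.75,-0.6,0],0]
    - [[-0.75,-0.6,0],0]
    - [[-0.75,-0.6,0],0]
    - [[-0.75,-0.6,0],0]

```text
time_s: 19.45
ee_pos: [0.3538, -0.4181, 0.2202]
eef_rot: [3.141, 0.0, 1.676]
force: [-1.3, 0.9, 0.1]
grip_width: 0.0006
grip_force: 0.0
```

```bash
python3 - <<'E'
from h import *
p,d=camera("top"); cv2.imwrite("pics/top5.png",cv2.resize(p[130:330,180:430],None,fx=3,fy=3,interpolation=cv2.INTER_CUBIC))
camera("side")
for n in("top","side"):
  for q,z in(("open_spoke_tip",.053),("pointer_tip",.053),("clamp_ball",.053),("vial_green",0),("tape_ring",0),("kin_mount",0),("short_post",0)):
    for r in finder.pinpoint(n,q)[:1]:
        w=ray(n,r["location"],z)[:2]; b=w-P0; a=w-A0; print(n,q,round(r["conf"],2),w.round(4),"from axle",np.degrees(np.arctan2(a[1],a[0])).round(1), "clamp rad",round(np.arctan2(b[1],b[0])+np.radians(160.6),2) if q=="clamp_ball" else "")
print(ctrl.get_obs()["time_s"],ctrl.get_obs()["ee_pos"])
E
```

```text
top open_spoke_tip 0.73 [0.6332 0.0701] from axle -25.0 clamp rad 
top pointer_tip 0.79 [0.6409 0.073 ] from axle -21.8 clamp rad 
top clamp_ball 0.83 [ 0.4981 -0.0715] from axle -103.6 clamp rad 1.47
top vial_green 0.48 [0.5431 0.2706] from axle 89.8 clamp rad 
top tape_ring 0.71 [0.6596 0.2353] from axle 46.4 clamp rad 
top kin_mount 0.81 [ 0.5939 -0.0415] from axle -71.5 clamp rad 
top short_post 0.63 [0.3972 0.0997] from axle -175.0 clamp rad 
side pointer_tip 0.61 [0.6418 0.0621] from axle -26.9 clamp rad 
side clamp_ball 0.57 [ 0.491  -0.0622] from axle -106.4 clamp rad 1.38
side vial_green 0.95 [0.539 0.273] from axle 91.2 clamp rad 
side tape_ring 0.92 [0.6539 0.2413] from axle 49.2 clamp rad 
side kin_mount 0.64 [ 0.5845 -0.0426] from axle -74.8 clamp rad 
side short_post 0.75 [0.3966 0.0966] from axle -173.8 clamp rad 
20.25 [ 0.35288481 -0.41958841  0.22001755]
```

View pics/top5.png

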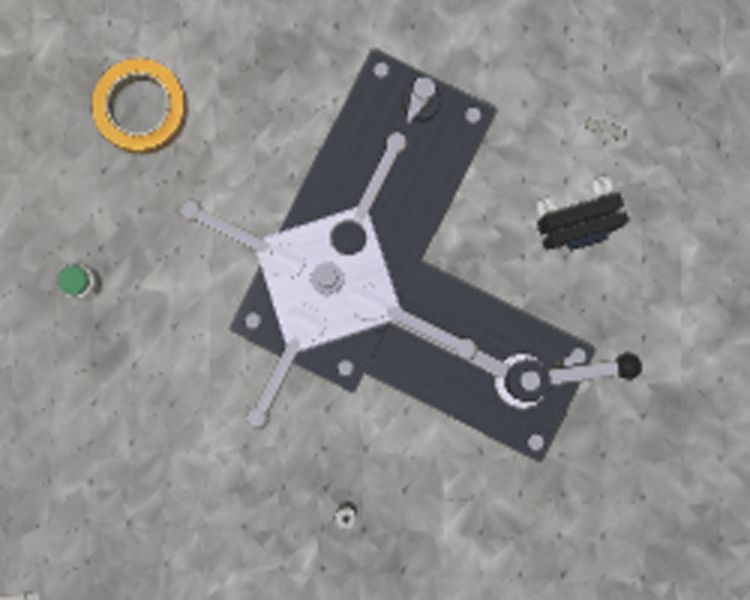

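The open station's spoke, ball at (396,142), points at the pointer tip at (411,120). The clamp ball is at (628,366), with the lever against the pin at (566,362). The loose things have not moved, so I'm handing in.

```bash
python3 -c "
from station import ctrl
print(ctrl.hand_in())"
```

```text
the job is handed in; nothing more can be done
None
```

The job is handed in: the open station's spoke points at the index pointer (about 0.15° off when last measured, before clamping), the clamp lever is locked against its stop pin, and the loose things are where they stood.

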